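# Seat the press plate in the gluing tray

## Task

Clamp the freshly glued slats in the gluing tray with the larger of the two press plates: pick it up by its handle, tuck one short edge under the tray's retaining lip, then lower the opposite edge gently, not letting it drop, until the plate lies flat on the tray's floor. Let go of it, and leave the smaller press plate where it is.

Things in the scene. Friction and masses are not known exactly. Their poses are not given: they have to be found in the camera images.
- tray: Gluing tray, shallow, plain steel, fixed, 160 x 130 mm (x, y); three grey slats lie flush in its floor. Origin: centre of its underside, z up. Floor 8 mm above the origin; pocket inside the walls x -68 to +68, y -53 to +53 mm. Retaining lip at the -x end. The walls on the other three sides are low: 12 mm thick, tops 22 mm above the origin.
- lip (a point): Middle of the lip's free edge, on its underside, 36 mm to -x and 26 mm above the tray's origin; axes as the tray's. The lip is 4 mm thick and covers the pocket's whole width from here 32 mm back to -x, 18 mm clear above the floor. From here to the opposite wall is 104 mm, shorter than the large plate, so it goes in only tilted, edge first.
- plate: Larger press plate, aluminium, loose, 0.28 kg, 112 x 84 mm (x, y), 6 mm thick; alike both ways round. Origin: centre of its underside, x along its long side, z up. Across its middle, parallel to its short edges, a bar handle: 14 mm thick (along x), 72 mm long (y), underside 42 and top 56 mm above the origin, on a post 10 mm wide at either end, 52 mm free between them.
- small_plate: Smaller press plate, not wanted: same form and metal, loose on the table, 78 x 60 mm, 6 mm thick. Origin, axes and handle heights as for the larger; its handle is 48 mm long.
Mind the look-alikes: they are no part of the job. Leave any blue look-alike of the tray alone. Leave any yellow look-alike of the plate alone.

How it is judged:
At the end, for the whole second after the job is handed in: The larger press plate lies flat (within 3.4 degrees and 4 mm) and at rest on the tray's floor between its walls, centred within 16 mm each way and lengthwise along the tray within 17 degrees, so that one short edge is under the lip; the smaller plate is within 20 mm of where it was (z of plate in the frame of tray between 0.005 and 0.012 m and angle between plate's own z axis and vertical below 0.06 rad and x of plate in the frame of tray between -0.016 and 0.016 m and y of plate in the frame of tray between -0.016 and 0.016 m and angle between the x axis of plate and the x axis of tray, either way round below 0.3 rad and linear speed of plate below 0.02 m/s and distance of small_plate from where it was at the start of the episode below 0.02 m); the robot touches nothing.
It fails at once if the plate was dropped into the tray (it swung faster than 4.5 rad/s there) (angular speed of plate above 4.5 rad/s and distance between plate and tray below 0.08 m).
It fails at once if the smaller press plate was moved by more than 20 mm (distance of small_plate from where it was at the start of the episode above 0.02 m).
It also fails if it takes over 35 s, if anything falls off the work surface, if the arm or the gripper's body presses on something with over 40 N, if the wrist force passes 120 N, or if a joint passes its speed limit or range.

## Robot

A 7-joint arm with a two-finger parallel gripper is mounted at the origin on the work surface. World frame = base frame: x ahead of the robot, y to its left, z up, the work surface at z = 0. Lengths are in m, angles in rad, forces in N, time in s.
With the tool pointing down it reaches from about 0.425 to 0.925 m from the base axis. Payload 6.8 kg.
Tool frame: the origin (TCP) lies at the very end of the fingers, on their centre line; the grasp point (between the pads) lies 19 mm behind it; z points along the fingers, y is the line along which they close (so a half turn about z gives the same grasp; the last joint's range is limited). The gripper opens to 85 mm and grips with 20 to 120 N. Pads are 22 mm wide; open, the fingers measure 114 mm over their backs; the gripper's body (76 mm by 85 mm) begins 54 mm behind the grasp point. The pads swing forward as they close: fully open they stand 13 mm farther back than shut.
Start: joints at [-1.21, 0.477, 0.022, 1.555, -0.011, 1.109, -0.083], TCP at [0.305, 0.602, 0.231] pointing down, gripper open.
Joint ranges: [-2.96, 2.96], [-0.34, 2.1], [-1.41, 1.46], [0.24, 2.44], [-1.37, 4.51], [0.17, 1.92], [-2.96, 2.96]. Speed limits (rad/s): [2.39, 2.39, 3.14, 3.14, 3.14, 3.14, 3.14].

## Interface

Orientations are given as a rotation vector (axis times angle).
In Python, from bench import get_obs, viewer, r gives the robot as it stands. The module is installed in compiled form; this text tells all that it offers.
- The arm moves only by the tool play_rows, never from a script. Its argument "commands" is a list that holds one entry, the list of rows, each a list of 5 numbers: the gripper's target within -1 to 1 (shut at 1, half-way at 0, fully open at -1), then the shift along the tool's x, y, z scaled (see below), then the turn about the tool's z scaled (see below). A call has 1 to 12 rows; each row is the pose to reach, as a shift and turn from the pose commanded when the call began, along the tool's axes at that moment; what a row does not reach only later rows make up. The controller multiplies each number of a shift by 0.2 m and each number of a turn by pi/2 rad. A row lasts 1/12 s, in which the tool goes at most 41.7 mm and 7.16 degrees, less where a joint would pass 70% of its speed; a pose out of reach is approached as far as the arm can. A call with a number of a shift or a turn outside -1 to 1 is refused whole. A call with a gripper value outside its range is refused whole. The fingers move at their own pace and stop on an object; "grip_force" is the grip in N (left out, the last holds). Time passes only in rows, so rows that repeat a pose let the fingers close. It gives the time, the measured TCP pose, the force, the opening and the grip force at its end, in the units of the state.
- get_obs(): the state, without advancing time (a new reading comes with each control period).
- viewer.grab_frame(name): name is "scene" or "top" or "wrist"; returns a dict with "pixels" (384x512x3 uint8, red, green, blue), "fovy" (degrees; the focal length in pixels is half the picture's height over the tangent of half this angle, whatever the lens; pixels are square), "cx", "cy" (the principal point, pixels), "distortion" ([k1, k2, p1, p2, k3] as OpenCV has them; the pictures are not rectified), "world_to_cam" (4x4, takes a point from world to camera coordinates); the wrist camera has in their place "hand_eye" (4x4, takes a point from camera to tool coordinates, whose origin is the TCP and whose axes are the flange's). Camera axes: x right, y up, looking along -z (the intrinsics and any distortion apply to the point x, -y, -z); pixel columns grow to the right and rows downward; lengths in m; the calibration is good to about 2 mm. A picture is of the moment at which its call begins: read the wrist's pose just before it. There is no depth.
- r.hand_in(): hands the job in; it is judged then, once.
Trained networks look in a picture, given as the dict that the camera call returned (one of the last four; its "shot" number tells which), for a name from the list of things; names that differ only in an ending like _2 or _b are one class to them, and where a whole thing is asked for, a point or a joint stands for the part that bears it (a point fixed in the world has none). Each returns a list of dicts, best first, with "score" (0 to 1); they miss things now and then, are a little off and sometimes report something else, mostly with a low value. They report only what shows in the picture. A call takes as long as a camera call. They do not tell look-alikes from the thing itself.
- viewer.trace(picture, thing): "pixels" (384x512 bool, what is visible of it) and "rect" ([left, top, right, bottom] in pixels, round what is visible of it).
The state is a dict: "clock": time; "joints": joint angles; "qvel": joint speeds; "tau": joint torques, N m; "tcp_pos": TCP position; "orientation": TCP orientation; "contact_force": force on the tool from outside, world axes, zero at the start; "moment": the same for the moment, N m; "grip_width": finger opening in m; "gripper_force": force on a finger pad.
Only numpy, scipy, OpenCV 4.12 (cv2) and the standard library are available. Lean on these libraries where they do the work, as an engineer would, in place of code of your own. Each camera call takes 0.05 s, during which the arm holds its last target. There are 200 camera calls.

## Working session

There is one attempt and no reset: what is moved stays moved. The work goes in short steps, Python scripts to look and compute and a tool call to move; the robot and the scene stay as the last step left them, time stands still between calls to the robot, and variables do not carry over. Pictures are saved under pics/ and viewed, at most 12 in all, crops included, and the job is handed in when it is done.

Besides the shell and the picture viewer there is one more tool, called after "Request:" as name(argument=value, ...), one argument or row to a line, values as JSON. play_rows: Moves the arm, as the interface text tells. Shifts and turns lie within -1 to 1; 1 stands for 0.2 m of shift or pi/2 rad of turn. Its arguments: {"type":"object","properties":{"commands":{"type":"array","items":{"type":"array","items":{"type":"array","items":{"type":"number","minimum":-1,"maximum":1}}}},"grip_force":{"type":"number"}},"required":["commands"]}

```bash
mkdir -p pics
cat > h.py <<'E'
import numpy as np, cv2
from bench import get_obs, viewer, r
def K(p):
    f=p["pixels"].shape[0]/2/np.tan(np.radians(p["fovy"])/2)
    return np.array([[f,0,p["cx"]],[0,f,p["cy"]],[0,0,1]])
def w2c(p,o=None):
    if "world_to_cam" in p: return np.array(p["world_to_cam"])
    T=np.eye(4);T[:3,:3]=cv2.Rodrigues(np.array(o["orientation"],float))[0];T[:3,3]=o["tcp_pos"]
    return np.linalg.inv(T@np.array(p["hand_eye"]))
def proj(p,X,o=None):
    M=np.diag([1.,-1,-1])@w2c(p,o)[:3]
    return cv2.projectPoints(np.array(X,float).reshape(-1,1,3),cv2.Rodrigues(M[:,:3])[0],M[:,3],K(p),np.array(p["distortion"],float))[0][:,0]
def back(p,uv,z,o=None):
    u=cv2.undistortPoints(np.array(uv,float).reshape(-1,1,2),K(p),np.array(p["distortion"],float))[:,0]
    C=np.linalg.inv(w2c(p,o)); d=np.c_[u[:,0],-u[:,1],-np.ones(len(u))]@C[:3,:3].T; c=C[:3,3]
    return c+d*((z-c[2])/d[:,2])[:,None]
def save(p,n): cv2.imwrite(f"pics/{n}.png",p["pixels"][:,:,::-1])
E
python3 - <<'E'
from h import *
o=get_obs(); print({k:np.round(v,3) for k,v in o.items()})
ims=[]
for n in("top","scene"):
    p=viewer.grab_frame(n); save(p,n+"0"); ims.append(p["pixels"])
    for t in("tray","plate","small_plate","lip"):
        for d in viewer.trace(p,t):
            m=d["pixels"].astype(np.uint8); (c,s,a)=cv2.minAreaRect(cv2.findNonZero(m)); 
            print(n,t,round(d["score"],2),np.round(d["rect"]),np.round(c),np.round(s),round(a), np.round(back(p,[c],0.02)[0],3), np.median(p["pixels"][d["pixels"]],0))
E
```

```text
{'clock': np.float64(0.0), 'joints': array([-1.21 ,  0.478,  0.022,  1.556, -0.011,  1.109, -0.083]), 'qvel': array([ 0.003, -0.001,  0.001,  0.003,  0.002, -0.001, -0.   ]), 'tau': array([ 1.0000e-03, -5.9647e+01,  1.6080e+00, -2.8119e+01,  1.3000e-02,
        9.0000e-03, -0.0000e+00]), 'tcp_pos': array([0.305, 0.602, 0.23 ]), 'orientation': array([-7.300e-01, -3.055e+00,  3.000e-03]), 'contact_force': array([ 0.554,  0.018, -0.141]), 'moment': array([0.003, 0.002, 0.022]), 'gripper_force': np.float64(0.0), 'grip_width': np.float64(0.085)}
top tray 0.86 [130.  97. 189. 166.] [159. 132.] [64. 55.] 83 [0.501 0.224 0.02 ] [185. 199. 207.]
top tray 0.57 [ 91. 228. 158. 301.] [124. 263.] [56. 68.] 9 [0.177 0.294 0.02 ] [ 48. 133. 241.]
top plate 0.82 [368. 203. 418. 255.] [396. 228.] [38. 44.] 28 [ 0.27  -0.362  0.02 ] [246. 246.  10.]
top plate 0.65 [274. 120. 318. 174.] [295. 145.] [44. 37.] 74 [ 0.471 -0.116  0.02 ] [231. 235. 241.]
top small_plate 0.93 [364. 125. 392. 155.] [381. 140.] [32. 30.] 63 [ 0.488 -0.331  0.02 ] [227. 231. 238.]
top lip 0.87 [130.  98. 188. 167.] [159. 133.]
[... 266 characters left out ...]
8.  75. 304. 128.] [266. 100.] [64. 41.] 32 [0.182 0.289 0.02 ] [ 50. 109. 194.]
scene plate 0.78 [113. 267. 164. 324.] [137. 294.] [47. 40.] 66 [ 0.281 -0.367  0.02 ] [251. 244.  76.]
scene plate 0.64 [249. 230. 307. 280.] [278. 251.] [52. 43.] 15 [ 0.474 -0.113  0.02 ] [233. 235. 241.]
scene plate 0.22 [319. 135. 396. 192.] [357. 162.] [66. 44.] 19 [0.504 0.22  0.02 ] [171. 178. 184.]
scene small_plate 0.98 [208. 310. 253. 352.] [228. 331.] [38. 35.] 12 [ 0.489 -0.327  0.02 ] [227. 229. 236.]
scene lip 0.78 [229.  72. 300. 129.] [265. 100.] [65. 43.] 33 [0.18  0.287 0.02 ] [ 50. 109. 187.]
scene lip 0.75 [323. 133. 395. 192.] [358. 163.] [66. 45.] 21 [0.506 0.219 0.02 ] [167.  174.  179.5]
```

View pics/top0.png

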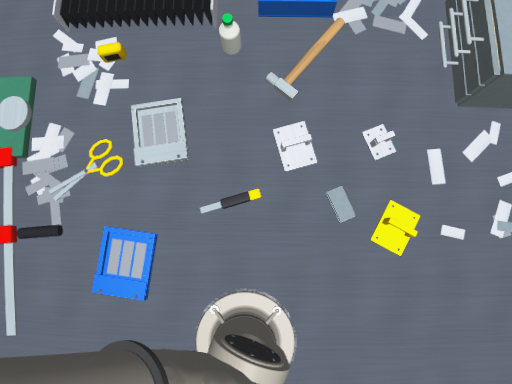

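View pics/scene0.png

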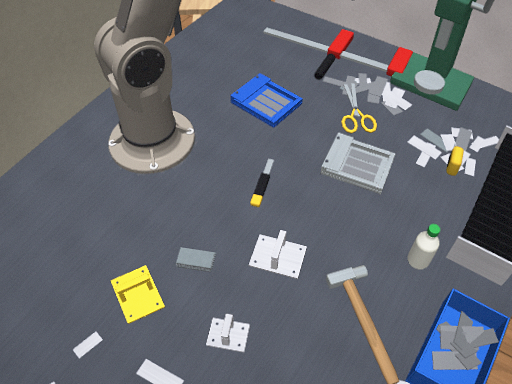

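Candidates in the top picture:
- **Plates:** white at (295,145), smaller white at (381,140), yellow at (396,228). The large one is the white plate at (295,145). Yellow is the look-alike.
- **Trays:** grey steel at (159,132), blue at (124,263). The grey one is meant.

I'll confirm this in one crop.

Run:
```python
from h import *
a=cv2.imread("pics/top0.png"); b=cv2.imread("pics/scene0.png")
c=lambda i,x,y,w,h:cv2.resize(i[y:y+h,x:x+w],(390,290),interpolation=cv2.INTER_CUBIC)
cv2.imwrite("pics/crop1.png",np.vstack([np.hstack([c(a,115,90,94,70+14),c(a,265,110,134,100)]),np.hstack([c(b,310,128,94,70),c(b,200,225,150,112+20)])]))
o=get_obs();R=cv2.Rodrigues(o["orientation"])[0];print(np.round(R,3))
p=viewer.grab_frame("wrist");print(np.round(p["hand_eye"],3),p["fovy"],np.round(p["distortion"],3))
for P in([0.471,-0.116,0.30],[0.471,-0.116,0.23],[.5,.22,.3]): print(np.round(R.T@(np.array(P)-o["tcp_pos"])/0.2,3))
```

```text
[[-0.892  0.452 -0.   ]
 [ 0.452  0.892 -0.   ]
 [ 0.    -0.    -1.   ]]
[[-0.001  0.946  0.325  0.085]
 [ 1.     0.001  0.    -0.   ]
 [-0.     0.325 -0.946 -0.143]
 [ 0.     0.     0.     1.   ]] 69.87160462084756 [-0.017  0.     0.     0.     0.   ]
[-2.363 -2.828 -0.343]
[-2.363 -2.828  0.007]
[-1.733 -1.264 -0.344]
```

View pics/crop1.png

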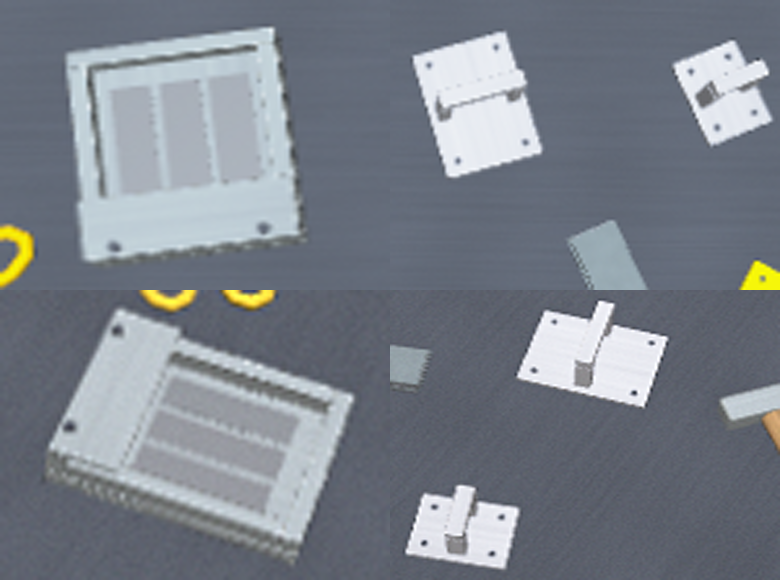

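The crop confirms it: the large white plate carries the handle across its middle, and its neighbour is clearly smaller. The grey tray's lip is the broad band on the robot side, so tray +x points away from the robot. I'll go over the tray first for a close look.

Request:
play_rows(
  commands=[
    [[-1,-0.867,-0.632,-0.12,-0.18],[-1,-0.867,-0.632,-0.12,-0.18],[-1,-0.867,-0.632,-0.12,-0.18],[-1,-0.867,-0.632,-0.12,-0.18],[-1,-0.867,-0.632,-0.12,-0.18],[-1,-0.867,-0.632,-0.12,-0.18],[-1,-0.867,-0.632,-0.12,-0.18]],
  ],
)

```text
clock: 1.13
tcp_pos: [0.4056, 0.4072, 0.2562]
orientation: [0.303, 3.125, -0.0]
contact_force: [0.1, 1.1, 0.4]
grip_width: 0.0853
gripper_force: 0.0
```

```bash
cat >> h.py <<'E'
def to(P,yaw=None):
    "units for target TCP P and tool-y heading yaw (deg)"
    o=get_obs();R=cv2.Rodrigues(o["orientation"])[0]
    y=np.degrees(np.arctan2(R[1,1],R[0,1]))
    s=np.round(R.T@(np.array(P)-o["tcp_pos"])/0.2,3)
    t=None if yaw is None else round(-((yaw-y+180)%360-180)/90,3)
    print("tcp",np.round(o["tcp_pos"],4),"yaw",round(y,2),"t",round(float(o["clock"]),2),"F",np.round(o["contact_force"],1),"M",np.round(o["moment"],2),"w",round(float(o["grip_width"]),4),"->",s,t)
E
python3 -c "
from h import *
to([.5,.22,.28],95)"
```

```text
tcp [0.4056 0.4072 0.2562] yaw 78.92 t 1.13 F [0.1 1.1 0.4] M [0.03 0.02 0.04] w 0.0853 -> [-0.643 -0.828 -0.118] -0.179
```

Request:
play_rows(
  commands=[
    [[-1,-0.643,-0.828,-0.12,-0.18],[-1,-0.643,-0.828,-0.12,-0.18],[-1,-0.643,-0.828,-0.12,-0.18],[-1,-0.643,-0.828,-0.12,-0.18],[-1,-0.643,-0.828,-0.12,-0.18],[-1,-0.643,-0.828,-0.12,-0.18],[-1,-0.643,-0.828,-0.12,-0.18],[-1,-0.643,-0.828,-0.12,-0.18]],
  ],
)

```text
clock: 1.8
tcp_pos: [0.498, 0.2259, 0.2793]
orientation: [0.153, -3.138, -0.001]
contact_force: [-0.5, 0.4, -0.5]
grip_width: 0.0854
gripper_force: 0.0
```

Run:
```python
from h import *
o=get_obs();p=viewer.grab_frame("wrist");save(p,"w_tray");np.savez("wt.npz",o=o,p=p)
for d in viewer.trace(p,"tray"):
    m=d["pixels"].astype(np.uint8)
    h=cv2.convexHull(cv2.findNonZero(m)); q=cv2.approxPolyDP(h,8,True)[:,0]
    print(d["score"],d["rect"],q.tolist()); print(np.round(back(p,q,0.022,o),4).tolist())
to([.471,-.116,.28],107)
```

```text
0.82 [209.2, 99.4, 304.0, 209.3] [[300, 206], [220, 210], [208, 105], [301, 101]]
[[0.573, 0.2994, 0.022], [0.5919, 0.1743, 0.022], [0.4341, 0.1495, 0.022], [0.4164, 0.2781, 0.022]]
tcp [0.4972 0.2271 0.279 ] yaw 95.75 t 1.9 F [1.2 0.4 0.2] M [0.02 0.01 0.04] w 0.0851 -> [ 0.302 -1.694 -0.006] -0.125
```

View pics/w_tray.png

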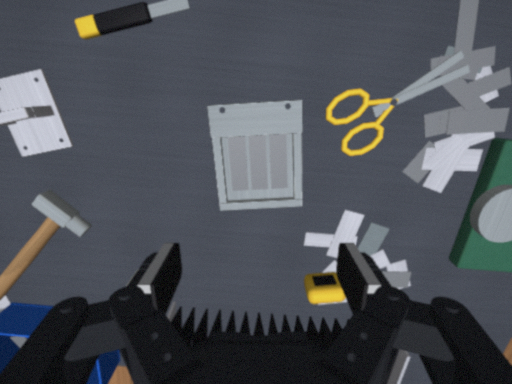

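The wrist view shows the grey tray with corners at about (208,105), (301,101), (300,206) and (220,210). The lip is at the top of the picture, towards the robot. Next I'll fit its pose and go to the plate.

```bash
cat >> h.py <<'E'
from scipy.optimize import least_squares
def fit(p,o,uv,X,x0):
    X=np.array(X,float)
    def w(s):
        c,n=np.cos(s[2]),np.sin(s[2]); return np.c_[s[0]+c*X[:,0]-n*X[:,1],s[1]+n*X[:,0]+c*X[:,1],X[:,2]]
    q=least_squares(lambda s:(proj(p,w(s),o)-uv).ravel(),x0)
    return q.x,np.abs(q.fun).max()
E
python3 - <<'E'
from h import *
d=np.load("wt.npz",allow_pickle=True);o=d["o"].item();p=d["p"].item()
uv=np.array([[208,105],[301.5,100.5],[301.5,206.5],[219.5,210.5]],float)
s=[1,-1]
for zl in(.03,.026):
    print(fit(p,o,uv,[[-.08,-.065,zl],[-.08,.065,zl],[.08,.065,.022],[.08,-.065,.022]],[.5,.22,.1]))
E
```

```text
(array([0.50394099, 0.22594011, 0.14601895]), np.float64(0.8210744676072181))
(array([0.50399536, 0.22592131, 0.14621321]), np.float64(0.3503150366253749))
```

Request:
play_rows(
  commands=[
    [[-1,0.15,-0.85,0,-0.12],[-1,0.15,-0.85,0,-0.12],[-1,0.15,-0.85,0,-0.12],[-1,0.15,-0.85,0,-0.12],[-1,0.15,-0.85,0,-0.12]],
  ],
)

```text
clock: 2.32
tcp_pos: [0.4839, 0.0468, 0.2792]
orientation: [0.438, -3.11, 0.003]
contact_force: [0.9, -0.9, 0.3]
grip_width: 0.0854
gripper_force: 0.0
```

Request:
play_rows(
  commands=[
    [[-1,0.12,-0.83,0.2,0],[-1,0.12,-0.83,0.2,0],[-1,0.12,-0.83,0.2,0],[-1,0.12,-0.83,0.2,0],[-1,0.12,-0.83,0.2,0],[-1,0.12,-0.83,0.2,0]],
  ],
)

```text
clock: 2.82
tcp_pos: [0.5083, -0.1148, 0.2384]
orientation: [0.442, -3.109, 0.001]
contact_force: [-0.1, 1.1, 0.3]
grip_width: 0.0856
gripper_force: 0.0
```

Run:
```python
from h import *
o=get_obs();p=viewer.grab_frame("wrist");save(p,"w_pl");np.savez("wp.npz",o=o,p=p)
for t in ("plate","small_plate"):
  for d in viewer.trace(p,t):
    m=d["pixels"].astype(np.uint8)
    h=cv2.convexHull(cv2.findNonZero(m)); q=cv2.approxPolyDP(h,5,True)[:,0]
    print(t,d["score"],d["rect"],q.tolist()); print(np.round(back(p,q,0.006,o),4).tolist())
to([.471,-.116,.28],107)
```

```text
plate 0.71 [231.5, 91.6, 296.6, 178.0] [[295, 91], [293, 172], [236, 174], [232, 91]]
[[0.4093, -0.0936, 0.006], [0.5129, -0.0619, 0.006], [0.5381, -0.1387, 0.006], [0.4318, -0.1717, 0.006]]
small_plate 0.77 [63.1, 66.6, 137.3, 131.3] [[136, 125], [94, 130], [65, 107], [62, 98], [76, 71], [120, 66]]
[[0.5091, -0.2852, 0.006], [0.5314, -0.3394, 0.006], [0.5116, -0.3796, 0.006], [0.5011, -0.3842, 0.006], [0.4627, -0.3688, 0.006], [0.4416, -0.3152, 0.006]]
tcp [ 0.509  -0.1107  0.2393] yaw 106.57 t 2.97 F [-0.8 -0.4 -0.6] M [-0.01  0.03  0.03] w 0.0856 -> [ 0.19   0.029 -0.204] -0.005
```

View pics/w_pl.png

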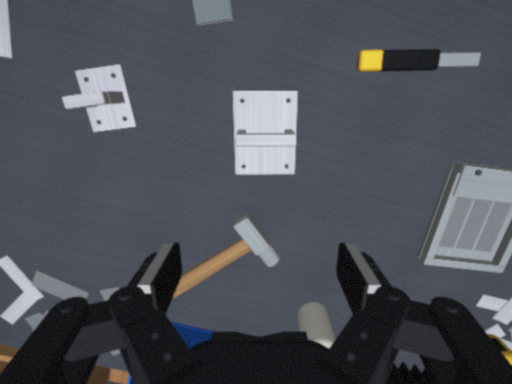

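The large plate is in view, with corners at (233,91), (297,91), (296,174) and (235,174). Its handle is near row 140, and the small plate is well clear at (105,98). I'll fit the plate's pose.

Run:
```python
from h import *
d=np.load("wp.npz",allow_pickle=True);o=d["o"].item();p=d["p"].item()
print(np.round(proj(p,[o["tcp_pos"]],o)))
uv=np.array([[233,91],[297,91],[296,174.5],[235,174.5]],float)
x,e=fit(p,o,uv,[[-.056,-.042,.006],[-.056,.042,.006],[.056,.042,.006],[.056,-.042,.006]],[.47,-.12,.28])
print(x,np.degrees(x[2]),e)
uh=np.array([[236,146],[296.5,146]],float) # far top edge of the handle (x=+7)
print("handle",back(p,[[266,140]],.056,o), back(p,uh,.042,o))
to([x[0],x[1],.12],90+np.degrees(x[2]))
```

```text
[[257. 246.]]
[ 0.47361531 -0.11459932  0.28938178] 16.58035456299927 1.1357106851201593
handle [[ 0.47306352 -0.11501619  0.056     ]] [[ 0.49249242 -0.14770487  0.042     ]
 [ 0.47167778 -0.07555514  0.042     ]]
tcp [ 0.509  -0.1107  0.2393] yaw 106.57 t 2.97 F [-0.8 -0.4 -0.6] M [-0.01  0.03  0.03] w 0.0856 -> [0.176 0.031 0.596] -0.0
```

Request:
play_rows(
  commands=[
    [[-1,0.176,0.03,0.3,0],[-1,0.176,0.03,0.6,0],[-1,0.176,0.03,0.68,0],[-1,0.176,0.03,0.68,0],[-1,0.176,0.03,0.68,0],[-1,0.176,0.03,0.68,0],[-1,0.176,0.03,0.68,0]],
  ],
)

```text
clock: 3.55
tcp_pos: [0.4749, -0.1166, 0.1049]
orientation: [-0.449, 3.106, -0.0]
contact_force: [0.8, 0.2, 0.3]
grip_width: 0.0859
gripper_force: 0.0
```

Run:
```python
from h import *
o=get_obs();p=viewer.grab_frame("wrist");save(p,"w_pl2");np.savez("wp2.npz",o=o,p=p)
print(proj(p,[o["tcp_pos"]],o))
to([.4735,-.115,.02],106.58)
```

```text
[[257.18217106 245.59276623]]
tcp [ 0.4752 -0.117   0.1052] yaw 106.44 t 3.6 F [ 0.4 -0.1 -0.5] M [ 0.06  0.   -0.02] w 0.0855 -> [0.007 0.012 0.426] -0.002
```

View pics/w_pl2.png

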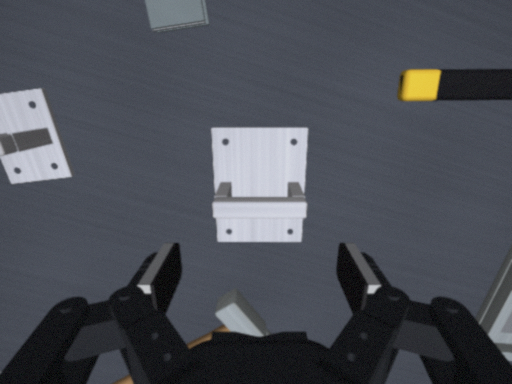

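Run:
```python
from h import *
d=np.load("wp2.npz",allow_pickle=True);o=d["o"].item();p=d["p"].item()
uv=np.array([[211,127],[308,127],[302.5,242],[217,242]],float)
x,e=fit(p,o,uv,[[-.056,-.042,.006],[-.056,.042,.006],[.056,.042,.006],[.056,-.042,.006]],[.47,-.12,.28])
print(x,np.degrees(x[2]),e)
b=back(p,[[213,209],[307,209]],.056,o);print(b,b.mean(0),np.linalg.norm(b[0]-b[1]))
to([x[0],x[1],.025],90+np.degrees(x[2]))
```

```text
[ 0.47299426 -0.11539588  0.28787723] 16.49415024593577 0.7659755507729074
[[ 0.48212572 -0.14972029  0.056     ]
 [ 0.46202219 -0.0813186   0.056     ]] [ 0.47207396 -0.11551944  0.056     ] 0.07129476359303528
tcp [ 0.4752 -0.117   0.1052] yaw 106.44 t 3.6 F [ 0.4 -0.1 -0.5] M [ 0.06  0.   -0.02] w 0.0855 -> [0.01  0.011 0.401] -0.001
```

Request:
play_rows(
  commands=[
    [[-1,0.012,0.01,0.15,0],[-1,0.012,0.01,0.3,0],[-1,0.012,0.01,0.4,0],[-1,0.012,0.01,0.42,0],[-1,0.012,0.01,0.42,0],[-1,0.012,0.01,0.42,0]],
  ],
)

```text
clock: 4.1
tcp_pos: [0.4716, -0.1166, 0.0207]
orientation: [-0.446, 3.107, -0.001]
contact_force: [0.9, 0.4, 1.0]
grip_width: 0.0854
gripper_force: 0.0
```

Request:
play_rows(
  commands=[
    [[1,0,0,0,0],[1,0,0,0,0],[1,0,0,0,0],[1,0,0,0,0],[1,0,0,0,0],[1,0,0,0,0]],
  ],
  grip_force=40,
)

```text
clock: 4.6
tcp_pos: [0.4718, -0.1167, 0.0212]
orientation: [-0.446, 3.106, -0.001]
contact_force: [-1.3, -0.1, 7.0]
grip_width: 0.0716
gripper_force: 44.8
```

Request:
play_rows(
  commands=[
    [[1,0,0,-0.06,0],[1,0,0,-0.15,0],[1,0,0,-0.3,0],[1,0,0,-0.4,0],[1,0,0,-0.4,0],[1,0,0,-0.4,0],[1,0,0,-0.4,0]],
  ],
)

```text
clock: 5.18
tcp_pos: [0.4698, -0.1162, 0.0992]
orientation: [0.447, -3.11, -0.001]
contact_force: [-0.8, 0.4, -3.2]
grip_width: 0.0711
gripper_force: 48.6
```

Run:
```python
from h import *
o=get_obs();p=viewer.grab_frame("wrist");save(p,"w_lift");np.savez("wl.npz",o=o,p=p)
# predicted plate corners if level, in tool frame
s=np.array([.504,.226]);a=0.146
c=s+0.032*np.array([np.cos(a),np.sin(a)])
to([*c,.10],90+np.degrees(a))
```

```text
tcp [ 0.4694 -0.1162  0.0986] yaw 106.35 t 5.23 F [-0.1 -0.2 -2.7] M [0.07 0.02 0.03] w 0.0712 -> [-0.806  1.571 -0.007] 0.089
```

View pics/w_lift.png

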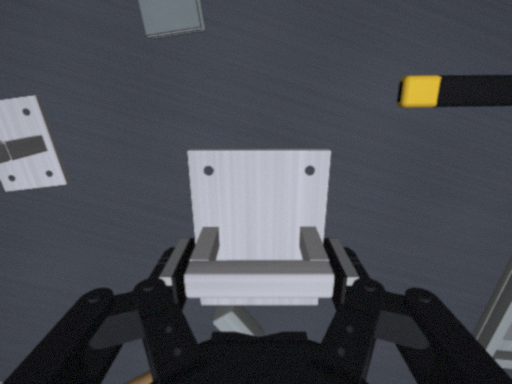

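Grip is level and firm, and the force reads the plate's weight (−2.7 N). I'll carry it to a point above the tray, 32 mm towards its +x wall.

Request:
play_rows(
  commands=[
    [[1,-0.05,0.1,0,0.02],[1,-0.13,0.25,0,0.04],[1,-0.21,0.41,0,0.06],[1,-0.29,0.57,0,0.08],[1,-0.36,0.7,0,0.09],[1,-0.4,0.785,0,0.09],[1,-0.4,0.785,0,0.09]],
  ],
)

```text
clock: 5.82
tcp_pos: [0.5027, 0.0622, 0.098]
orientation: [0.237, -3.131, -0.003]
contact_force: [-0.5, -0.1, -3.2]
grip_width: 0.0713
gripper_force: 48.4
```

Run:
```python
from h import *
s=np.array([.504,.226]);a=0.146
c=s+0.032*np.array([np.cos(a),np.sin(a)])
to([*c,.09],90+np.degrees(a))
```

```text
tcp [0.5027 0.0622 0.098 ] yaw 98.66 t 5.82 F [-0.5 -0.1 -3.2] M [ 0.05 -0.05  0.04] w 0.0713 -> [-0.29   0.808  0.041] 0.003
```

Request:
play_rows(
  commands=[
    [[1,-0.04,0.1,0,0],[1,-0.1,0.26,0,0],[1,-0.16,0.42,0,0],[1,-0.21,0.58,0,0],[1,-0.26,0.72,0.02,0],[1,-0.29,0.8,0.04,0],[1,-0.29,0.808,0.04,0],[1,-0.29,0.808,0.04,0],[1,-0.29,0.808,0.04,0]],
  ],
)

```text
clock: 6.57
tcp_pos: [0.5365, 0.2225, 0.0904]
orientation: [0.223, -3.132, 0.003]
contact_force: [0.7, -0.2, -3.4]
grip_width: 0.0712
gripper_force: 48.4
```

Run:
```python
from h import *
o=get_obs();p=viewer.grab_frame("wrist");save(p,"w_over");np.savez("wo.npz",o=o,p=p)
s=np.array([.504,.226]);a=0.146
c=s+0.032*np.array([np.cos(a),np.sin(a)])
to([*c,.09],90+np.degrees(a))
```

```text
tcp [0.5368 0.2222 0.0907] yaw 98.09 t 6.62 F [ 0.2 -0.8 -2.6] M [0.04 0.04 0.02] w 0.0714 -> [-0.001  0.043  0.003] -0.003
```

View pics/w_over.png

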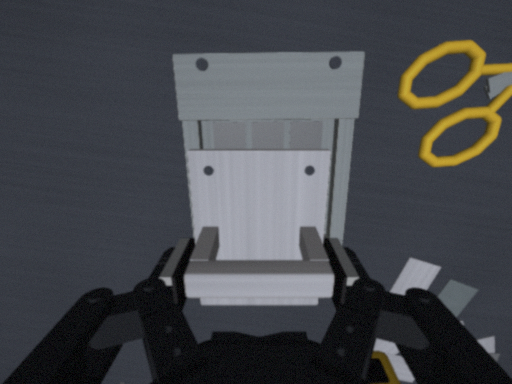

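The plate hangs over the tray. The lip band runs from (173,54) and (364,51) to (179,120) and (361,118). I'll check the tray pose against these points.

Run:
```python
from h import *
d=np.load("wo.npz",allow_pickle=True);o=d["o"].item();p=d["p"].item()
uv=np.array([[173,54],[364,51],[361,118],[179,120]],float)
x,e=fit(p,o,uv,[[-.08,-.065,.03],[-.08,.065,.03],[-.036,.065,.03],[-.036,-.065,.03]],[.504,.226,.146]);print(x,e)
# plate pose in tool frame (level): leading corners
R=cv2.Rodrigues(o["orientation"])[0]
q=back(p,[[187,150],[331,150]],o["tcp_pos"][2]-.0212+.006,o)
print(np.round((q-o["tcp_pos"])@R,4))
c=x[:2]+0.032*np.array([np.cos(x[2]),np.sin(x[2])])
to([*c,.048],90+np.degrees(x[2]))
```

```text
[0.50337378 0.22660013 0.15577266] 1.7387143467586839
[[ 0.0545 -0.041   0.0154]
 [ 0.0544  0.0429  0.0152]]
tcp [0.5368 0.2222 0.0907] yaw 98.09 t 6.62 F [ 0.2 -0.8 -2.6] M [0.04 0.04 0.02] w 0.0714 -> [0.002 0.048 0.213] -0.009
```

Request:
play_rows(
  commands=[
    [[1,0.025,0.038,0.05,-0.005],[1,0.025,0.038,0.12,-0.005],[1,0.025,0.038,0.18,-0.005],[1,0.025,0.038,0.215,-0.005],[1,0.025,0.038,0.215,-0.005],[1,0.025,0.038,0.215,-0.005],[1,0.025,0.038,0.215,-0.005]],
  ],
  grip_force=25,
)

```text
clock: 7.2
tcp_pos: [0.5314, 0.2315, 0.0486]
orientation: [-0.237, 3.132, 0.0]
contact_force: [0.0, 0.1, -3.3]
grip_width: 0.071
gripper_force: 48.4
```

```bash
cat >> h.py <<'E'
T=np.array([.5035,.2263]);A=.15
def tt(x,y,z):
    "where the TCP is in the tray frame, and units to tray-frame x,y and world z"
    o=get_obs();c,s=np.cos(A),np.sin(A);Q=np.array([[c,-s],[s,c]])
    print("tray xy",np.round(Q.T@(o["tcp_pos"][:2]-T),4)); to([*(T+Q@np.array([x,y])),z],90+np.degrees(A))
E
python3 -c "
from h import *
tt(.027,-.001,.0385)"
```

```text
tray xy [0.0284 0.001 ]
tcp [0.5314 0.2315 0.0486] yaw 98.66 t 7.2 F [ 0.   0.1 -3.3] M [ 0.03 -0.   -0.02] w 0.071 -> [ 0.007 -0.01   0.051] 0.001
```

Request:
play_rows(
  commands=[
    [[1,0.005,-0.008,0.012,0],[1,0.005,-0.008,0.024,0],[1,0.005,-0.008,0.03,0],[1,0.005,-0.008,0.036,0],[1,0.005,-0.008,0.042,0],[1,0.005,-0.008,0.046,0],[1,0.005,-0.008,0.05,0],[1,0.005,-0.008,0.05,0]],
  ],
  grip_force=25,
)

```text
clock: 7.87
tcp_pos: [0.5281, 0.2295, 0.04]
orientation: [0.238, -3.129, 0.0]
contact_force: [-13.7, -4.1, 22.6]
grip_width: 0.0716
gripper_force: 52.5
```

Run:
```python
from h import *
tt(-.0045,-.001,.0385)
o=get_obs();p=viewer.grab_frame("wrist");save(p,"w_tilt");np.savez("wtl.npz",o=o,p=p)
```

```text
tray xy [ 0.0248 -0.0005]
tcp [0.5281 0.2295 0.04  ] yaw 98.69 t 7.87 F [-13.7  -4.1  22.6] M [-0.7   2.22  0.01] w 0.0716 -> [ 0.147 -0.002  0.008] 0.001
```

View pics/w_tilt.png

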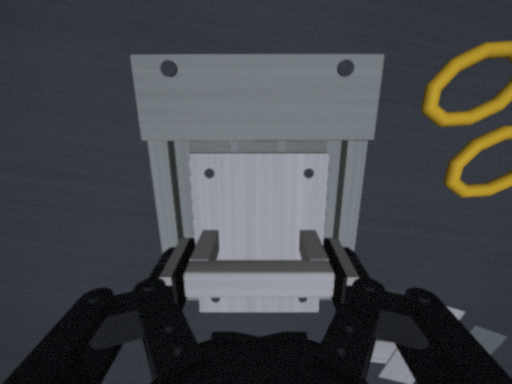

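The plate has tilted: its leading edge has dropped to row 152 and its trailing edge is now visible at row 312. I'll measure the angle.

```bash
cat >> h.py <<'E'
def tilt(p,o,uv,half=(.056,.042)):
    # plate corners (top face): rotation th about tool y (lead +x tool goes down) at pivot; unknown th,dx,dz,dy of plate centre in tool frame
    R=cv2.Rodrigues(np.array(o["orientation"],float))[0]
    def w(s):
        X=np.array([[.056,-.042],[.056,.042],[-.056,.042],[-.056,-.042]])
        c,n=np.cos(s[0]),np.sin(s[0])
        L=np.c_[s[1]+X[:,0]*c,s[2]+X[:,1],s[3]+X[:,0]*n]
        return o["tcp_pos"]+L@R.T
    q=least_squares(lambda s:(proj(p,w(s),o)-uv).ravel(),[0,0,0,.015],x_scale=[.1,.01,.01,.01])
    print("tilt deg",np.degrees(q.x[0]),"centre in tool",np.round(q.x[1:],4),"res",np.abs(q.fun).max(),"corner z",np.round(w(q.x)[:,2],4))
E
python3 - <<'E'
from h import *
for f,uv in(("wo",[[187,150],[331,150],[319,304],[201,304]]),("wtl",[[190,152.5],[328.5,152.5],[320,312],[199,312]])):
    d=np.load(f+".npz",allow_pickle=True); tilt(d["p"].item(),d["o"].item(),np.array(uv,float))
E
```

```text
tilt deg -0.35360612914988393 centre in tool [-0.0015  0.0012  0.0157] res 1.0820574513445536 corner z [0.0752 0.075  0.0741 0.0742]
tilt deg 5.474809739966252 centre in tool [-0.0039  0.0012  0.0159] res 0.786683707455893 corner z [0.0189 0.0189 0.0292 0.0292]
```

Request:
play_rows(
  commands=[
    [[1,0.02,0,0,0],[1,0.04,0,0,0],[1,0.06,0,0,0],[1,0.08,0,0,0],[1,0.1,0,0,0],[1,0.12,0,0,0],[1,0.135,0,0,0],[1,0.135,0,0,0],[1,0.135,0,0,0]],
  ],
)

```text
clock: 8.67
tcp_pos: [0.5023, 0.2255, 0.0376]
orientation: [0.238, -3.13, 0.001]
contact_force: [1.1, -0.7, -2.5]
grip_width: 0.0712
gripper_force: 49.6
```

Run:
```python
from h import *
tt(-.0045,-.001,.0292)
o=get_obs();p=viewer.grab_frame("wrist");save(p,"w_in");np.savez("win.npz",o=o,p=p)
```

```text
tray xy [-0.0013 -0.0006]
tcp [0.5023 0.2255 0.0376] yaw 98.71 t 8.67 F [ 1.1 -0.7 -2.5] M [-0.   -0.02 -0.  ] w 0.0712 -> [ 0.016 -0.002  0.042] 0.001
```

View pics/w_in.png

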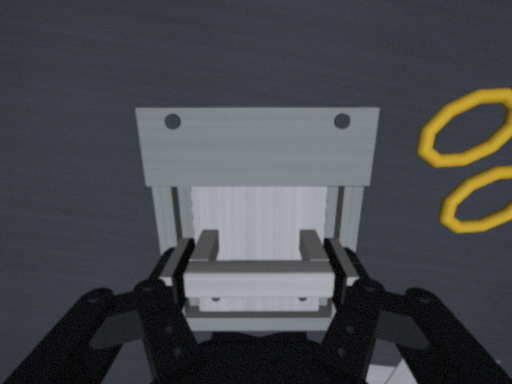

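The leading edge is under the lip (lip edge at row 185) and the trailing edge is inside the +x wall. Nothing is touching. I'll lower slowly until the plate is flat.

Request:
play_rows(
  commands=[
    [[1,0.012,0,0,0],[1,0.012,0,0.006,0],[1,0.012,0,0.012,0],[1,0.012,0,0.018,0],[1,0.012,0,0.023,0],[1,0.012,0,0.028,0],[1,0.012,0,0.032,0],[1,0.012,0,0.036,0],[1,0.012,0,0.04,0],[1,0.012,0,0.042,0],[1,0.012,0,0.042,0]],
  ],
)

```text
clock: 9.63
tcp_pos: [0.5019, 0.2256, 0.0307]
orientation: [-0.237, 3.132, 0.001]
contact_force: [-0.3, -1.1, 7.0]
grip_width: 0.0714
gripper_force: 50.6
```

Run:
```python
from h import *
tt(-.0045,-.001,.0292)
```

```text
tray xy [-0.0016 -0.0004]
tcp [0.5019 0.2256 0.0307] yaw 98.67 t 9.63 F [-0.3 -1.1  7. ] M [-0.22  0.55  0.04] w 0.0714 -> [ 0.014 -0.003  0.008] 0.001
```

Request:
play_rows(
  commands=[
    [[1,0,0,0.005,0],[1,0,0,0.01,0],[1,0,0,0.015,0],[1,0,0,0.015,0]],
  ],
)

```text
clock: 9.97
tcp_pos: [0.5039, 0.2259, 0.0286]
orientation: [-0.236, 3.128, 0.002]
contact_force: [3.5, -2.0, 8.7]
grip_width: 0.071
gripper_force: 51.2
```

Run:
```python
from h import *
tt(-.0045,-.001,.0292)
o=get_obs();p=viewer.grab_frame("wrist");save(p,"w_dn");np.savez("wdn.npz",o=o,p=p)
```

```text
tray xy [ 0.0003 -0.0004]
tcp [0.5039 0.2259 0.0286] yaw 98.65 t 9.97 F [ 3.5 -2.   8.7] M [-0.34 -0.06  0.05] w 0.071 -> [ 0.024 -0.003 -0.003] 0.001
```

View pics/w_dn.png

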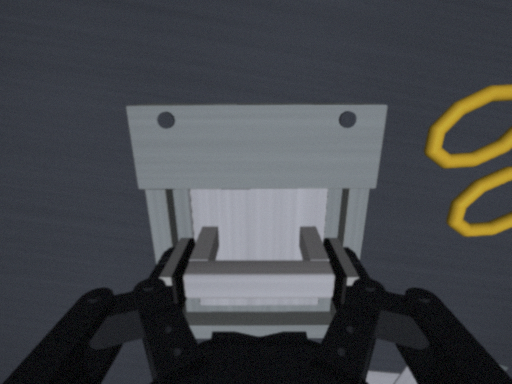

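The trailing edge is back at row 304, as it was when level, and the pitch moment has vanished, so the plate is flat. I'll release it, then rise.

Request:
play_rows(
  commands=[
    [[-1,0,0,-0.005,0],[-1,0,0,-0.005,0],[-1,0,0,-0.005,0],[-1,0,0,-0.005,0],[-1,0,0,-0.005,0],[-1,0,0,-0.005,0]],
  ],
)

```text
clock: 10.52
tcp_pos: [0.501, 0.2256, 0.0277]
orientation: [0.238, -3.132, 0.0]
contact_force: [0.3, -0.3, -0.1]
grip_width: 0.0855
gripper_force: 0.0
```

Request:
play_rows(
  commands=[
    [[-1,0,0,-0.05,0],[-1,0,0,-0.12,0],[-1,0,0,-0.25,0],[-1,0,0,-0.4,0],[-1,0,0,-0.55,0],[-1,0,0,-0.65,0],[-1,0,0,-0.65,0],[-1,0,0,-0.65,0]],
  ],
)

```text
clock: 11.18
tcp_pos: [0.5019, 0.226, 0.1596]
orientation: [-0.238, 3.13, 0.003]
contact_force: [0.6, -0.1, -0.4]
grip_width: 0.0853
gripper_force: 0.0
```

Run:
```python
from h import *
tt(0,0,.15)
o=get_obs();p=viewer.grab_frame("wrist");save(p,"w_end");np.savez("wend.npz",o=o,p=p)
```

```text
tray xy [-0.0017 -0.0001]
tcp [0.5019 0.226  0.1596] yaw 98.69 t 11.18 F [ 0.6 -0.1 -0.4] M [-0.01  0.05  0.06] w 0.0853 -> [-0.008  0.     0.048] 0.001
```

View pics/w_end.png

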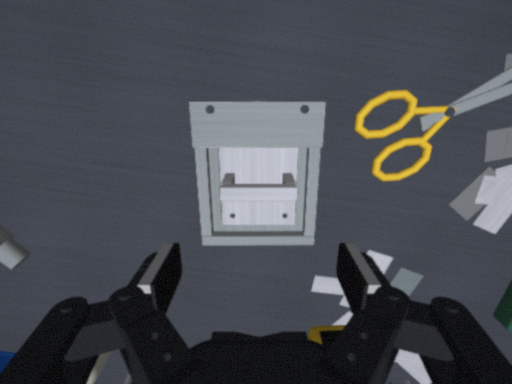

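The plate lies in the pocket, squarely under the lip. Its trailing edge is at row 225, columns 223 to 296. I'll check the numbers, then hand in if they're good.

Run:
```python
from h import *
d=np.load("wend.npz",allow_pickle=True);o=d["o"].item();p=d["p"].item()
q=back(p,[[223,225],[296,225]],.014,o)[:,:2]; b=back(p,[[259,194]],.064,o)[:,:2]
c,s=np.cos(A),np.sin(A);Q=np.array([[c,-s],[s,c]])
t=(q-T)@Q; h=((b-T)@Q)[0]; print(t,h)
if abs(t[:,0].mean()-.056)<.012 and abs(h[0])<.012 and abs(t[:,1].mean())<.012: print(r.hand_in())
```

```text
[[ 0.05793914 -0.04069381]
 [ 0.05801098  0.04437497]] [0.00095241 0.00107635]
the job is handed in; nothing more can be done
None
```

The larger press plate lies flat on the tray floor, centred to about 2 mm with one short edge under the lip. I released it, never touched the smaller plate, and handed the job in after about 11 s of robot time; the hand-in call returned no verdict.

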